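# Slide a copper strap over the slab edge and set it on the brazing stand

## Task

Set the thin copper strap up for brazing: press lightly on it and slide it flat across the steel slab towards the robot until its near end sticks out well over the slab's front edge, then pick it up by that end. Lay it flat across both firebrick strips of the stand, centred and square to them, and let go. Do not let the strap fall off, do not press hard on the slab, and leave everything else where it is.

Things in the scene. Friction and masses are not known exactly. Their poses are not given: they have to be found in the camera images.
- slab: Dark steel bench slab, fixed, 260 x 260 mm, top 60 mm above its origin (centre of the underside, on the bench): a 30 mm top plate on ribs set back from the edges. Its front edge, towards the robot, is x = -130 mm in its frame (yaw within 0.25 rad); the space before it is free. Smooth and oiled: friction of the strap on it about 0.3, much less than of finger pads on the strap.
- strap: Flat copper strap, loose, 160 mm long (x), 60 wide (y), 3 thick, 0.18 to 0.33 kg, balanced at its middle. Origin: centre of its underside. Starts flat on the slab inside all edges, its -x end towards the slab's front edge (within 0.25 rad of square to it). Too thin to grip well while it lies on the slab; pressed with about 10 N it follows a smooth slide.
- strap_end (a point): Middle of the strap's -x end face, the end nearer the slab's front edge: 80 mm from the strap's middle, at half its thickness.
- stand: Brazing stand, fixed: 90 x 110 x 8 mm steel base with two pale firebrick strips, each 16 mm thick (x) and 110 mm long (y), centre lines at x = -28 and +28 mm, tops 50 mm above the origin (centre of the underside, on the bench). The strap goes along the stand's x, over both strips; its ends then stick out 44 mm. Free space around it.
- v_block: Bystander: steel V-block, 50 x 40 x 40 mm, loose, on the slab near its back corner on the +y side. Origin: centre of the underside.
- flux_tin: Bystander: small steel tin, 42 mm across, 45 mm high, loose, on the slab near its -y side. Origin: centre of the underside.
- wrench: Bystander: steel wrench lying on the bench in front of the robot, along the world's y, under 20 mm high. Origin: middle of the underside.
- hammer: Bystander: hammer lying on the left of the bench. Origin: middle of the underside.
- elbow: Bystander: bent piece of 28 mm copper pipe lying on the right of the bench, legs about 100 mm. Origin: start of one leg, on the bench.
- rivet_jar: Bystander: jar, 70 mm across, 100 mm high, far right. Origin: centre of the underside.
- mug: Bystander: white mug, 80 mm across, 90 mm high, far left. Origin: centre of the underside.
Things that resemble listed ones, but are neither listed nor needed, are in the scene too. What is meant by the strap is not purple, and is the smaller of those in its own colour.

How it is judged (in metres and radians):
On the way, in this order (a step that is already met when the one before it is completed fails the run):
1. the strap lies flat on the slab with its near end at least 25 mm out over the front edge (x of strap_end in the frame of slab below -0.155 m and angle between strap's own z axis and vertical below 0.06 rad and contact force between strap and slab above 0.5 N), for 0.2 s.
2. the strap is gripped by that end (grasp within 70 mm of it) and lifted clear of the slab (contact force between the fingers and strap above 2 N and distance between the grasp point and strap_end below 0.07 m and contact force between strap and slab below 0.1 N and height (world z) of strap above 0.07 m), for 0.2 s.
At the end, for the whole second after the job is handed in: The strap rests flat and still on both firebrick strips, its middle within 20 mm of the stand's middle along and across, its length within 0.15 rad of square to the strips, and is let go (x of strap in the frame of stand between -0.02 and 0.02 m and y of strap in the frame of stand between -0.02 and 0.02 m and angle between the x axis of strap and the x axis of stand, either way round below 0.15 rad and angle between strap's own z axis and vertical below 0.05 rad and z of strap in the frame of stand between 0.046 and 0.055 m and contact force between strap and stand above 0.5 N and linear speed of strap below 0.01 m/s); the robot touches nothing.
It fails at once if the strap falls off towards the bench (its middle lower than 35 mm) (height (world z) of strap below 0.035 m).
It fails at once if the strap is pressed on the slab with more than 60 N (contact force between strap and slab above 60 N).
It fails at once if a bystander is moved more than 20 mm (distance of any of v_block, flux_tin, wrench, hammer, elbow, rivet_jar, mug from where it was at the start of the episode above 0.02 m).
It also fails if it takes over 64 s, if anything falls off the work surface, if the arm or the gripper's body presses on something with over 40 N, if the wrist force passes 120 N, or if a joint passes its speed limit or range.

## Robot

A 6-joint arm with a two-finger parallel gripper is mounted at the origin on the work surface. World frame = base frame: x ahead of the robot, y to its left, z up, the work surface at z = 0. Lengths are in mm, angles in degrees, forces in N, time in s.
With the tool pointing down it reaches from about 300 to 850 mm from the base axis. Payload 4.2 kg.
Tool frame: the origin (TCP) lies at the very end of the fingers, on their centre line; the grasp point (between the pads) lies 19 mm behind it (env.grasp_offset is the distance from the TCP to the grasp point, in mm); z points along the fingers, y is the line along which they close (so a half turn about z gives the same grasp; the last joint's range is limited). The gripper opens to 91 mm and grips with 3 to 60 N. Pads are 32 mm wide; open, the fingers measure 118 mm over their backs; the gripper's body (76 mm by 178 mm) begins 60 mm behind the grasp point.
Start: joints at [-64.63, 18.312, 89.639, -0, 72.044, -1.146], TCP at [256.717, -514.528, 213.976] pointing down, gripper open.
Joint ranges: [-177.97, 177.97], [-48.28, 115.42], [12.27, 149.76], [-77.06, 257.06], [2.81, 150.46], [-146.56, 146.56]. Speed limits (degrees/s): [147.25, 147.25, 180, 180, 180, 180].

## Interface

Orientations are given as [roll, pitch, yaw] about the fixed x, y, z axes, in that order (R = Rz(yaw) Ry(pitch) Rx(roll)).
In Python, from workcell import env gives the robot as it stands. The module is installed in compiled form; this text tells all that it offers.
- The arm moves only by the tool send_rows, never from a script. Its argument "motion" is a list of rows, each an object of numbers: "tx", "ty", "tz": the shift along the tool's x, y, z in units of 500 mm (1.0 is 500 mm); "rx", "ry", "rz": the turn, a rotation vector about the tool's x, y, z in units of 30 degrees (1.0 is 30 degrees); "gripper": the closure, from -1 (fully open) to 1 (shut). In form: [{"tx": .., "ty": .., "tz": .., "rx": .., "ry": .., "rz": .., "gripper": ..}, ...]. A call has 1 to 12 rows; each row shifts and turns the commanded pose from where the row before left it, along the tool's axes as they then stand; what a row does not reach is not made up. A row lasts 1/8 s, in which the tool goes at most 62.5 mm and 10.7 degrees, less where a joint would pass 70% of its speed; a pose out of reach is approached as far as the arm can. A call with a number of a shift or a turn outside -1 to 1 is refused whole. A call with a gripper value outside its range is refused whole. The fingers move at their own pace and stop on an object; "grip_force" is the grip in N (left out, the last holds). Time passes only in rows, so rows that do not move let the fingers close. It gives the time, the measured TCP pose, the force, the opening and the grip force at its end, in the units of the state.
- env.state(): the state, without advancing time (a new reading comes with each control period).
- env.grab_frame(name): name is "side" or "top" or "wrist"; returns a dict with "frame" (384x512x3 uint8, red, green, blue), "vertical_fov" (degrees; the focal length in pixels is half the picture's height over the tangent of half this angle, whatever the lens; pixels are square), "cx", "cy" (the principal point, pixels), "rvec" (rotation vector, rad) and "tvec" (3), from world to camera coordinates, as OpenCV has them; the wrist camera has in their place "T_tool_cam" (4x4, takes a point from camera to tool coordinates, whose origin is the TCP and whose axes are the flange's). Camera axes: x right, y down, z forward; pixel columns grow to the right and rows downward; lengths in mm; the calibration is good to about 2 mm. A picture is of the moment at which its call begins: read the wrist's pose just before it. There is no depth.
- env.job_done(): hands the job in; it is judged then, once.
The state is a dict: "time_s": time; "qpos": joint angles; "qvel": joint speeds; "effort": joint torques, N m; "ee_pos": TCP position; "ee_rot": TCP orientation; "force": force on the tool from outside, world axes, zero at the start; "torque": the same for the moment, N m; "gripper_width": finger opening in mm; "gripper_force": force on a finger pad.
Only numpy, scipy, OpenCV 4.12 (cv2) and the standard library are available. Lean on these libraries where they do the work, as an engineer would, in place of code of your own. Each camera call takes 0.05 s, during which the arm holds its last target. There are 200 camera calls.

## Working session

There is one attempt and no reset: what is moved stays moved. The work goes in short steps, Python scripts to look and compute and a tool call to move; the robot and the scene stay as the last step left them, time stands still between calls to the robot, and variables do not carry over. Pictures are saved under pics/ and viewed, at most 10 in all, crops included, and the job is handed in when it is done.

Besides the shell and the picture viewer there is one more tool, called after "Call:" by a JSON object that holds its "name" and its "arguments". send_rows: Moves the arm, as the interface text tells. Shifts and turns lie within -1 to 1; 1 stands for 500 mm of shift or 30 degrees of turn. Its arguments: {"type":"object","properties":{"motion":{"type":"array"},"grip_force":{"type":"number"}},"required":["motion"]}

```bash
mkdir -p pics
cat > h.py <<'E'
import numpy as np, cv2
from workcell import env
from scipy.spatial.transform import Rotation as R
def grab(n,fn=None):
    s=env.state(); g=env.grab_frame(n); im=g["frame"]
    f=im.shape[0]/2/np.tan(np.radians(g["vertical_fov"])/2)
    if n=="wrist":
        T=np.eye(4);T[:3,:3]=R.from_euler('xyz',s["ee_rot"],degrees=True).as_matrix();T[:3,3]=s["ee_pos"]
        C=T@np.array(g["T_tool_cam"])
    else:
        M=np.eye(4);M[:3,:3]=cv2.Rodrigues(np.array(g["rvec"],float))[0];M[:3,3]=np.ravel(g["tvec"]);C=np.linalg.inv(M)
    K=(f,g["cx"],g["cy"])
    if fn: cv2.imwrite("pics/"+fn,im[:,:,::-1]); np.savez("pics/"+fn+".npz",C=C,K=K)
    return im,C,K
def px2w(fn,pts,z):
    d=np.load("pics/"+fn+".npz");C=d["C"];f,cx,cy=d["K"]
    out=[]
    for u,v in pts:
        r=C[:3,:3]@np.array([(u-cx)/f,(v-cy)/f,1]);t=(z-C[2,3])/r[2];out.append(C[:3,3]+t*r)
    return np.array(out)
E
python3 - <<'E'
from h import *
print(env.state())
a,C,K=grab("top","top1.png");print(C.round(2),K)
b,C,K=grab("side","side1.png");print(C.round(2),K)
cv2.imwrite("pics/top1b.png",cv2.resize(a[:,:,::-1],(800,600),interpolation=cv2.INTER_CUBIC))
E
```

```text
{'time_s': 0.0, 'qpos': array([-6.46291490e+01,  1.83501965e+01,  8.97070339e+01, -1.16282646e-03,
        7.20428573e+01, -1.14559775e+00]), 'qvel': array([-0.01524958, -0.0378441 ,  0.06584797, -0.01170296, -0.00912026,
       -0.11033228]), 'effort': array([-1.35263740e-04, -4.12468028e+01, -2.31970382e+01,  7.27770827e-02,
        4.58117318e-02, -1.47567948e-04]), 'ee_pos': array([ 256.49150985, -514.05564537,  213.13050383]), 'ee_rot': array([-1.79899910e+02, -8.95730858e-04,  2.65168075e+01]), 'force': array([-0.21840638, -0.68713665, -0.57983623]), 'torque': array([ 0.05307053, -0.01388108, -0.01057219]), 'gripper_force': 0.0, 'gripper_width': 91.23433448380335}
[[-2.00000e-02 -1.00000e+00  5.00000e-02  4.54600e+02]
 [-1.00000e+00  2.00000e-02 -2.00000e-02  5.75000e+00]
 [ 2.00000e-02 -5.00000e-02 -1.00000e+00  1.39387e+03]
 [ 0.00000e+00  0.00000e+00  0.00000e+00  1.00000e+00]] (np.float64(367.34610721773487), 252.37751150818463, 194.78860970874672)
[[-9.8000e-01 -1.5000e-01  1.5000e-01  3.1629e+02]
 [-2.1000e-01  6.6000e-01 -7.2000e-01  9.6755e+02]
 [ 1.0000e-02 -7.4000e-01 -6.7000e-01  9.4137e+02]
 [ 0.0000e+00  0.0000e+00  0.0000e+00  1.0000e+00]] (np.float64(445.7854838517633), 258.6002745252264, 192.05961217518447)
```

View pics/top1b.png

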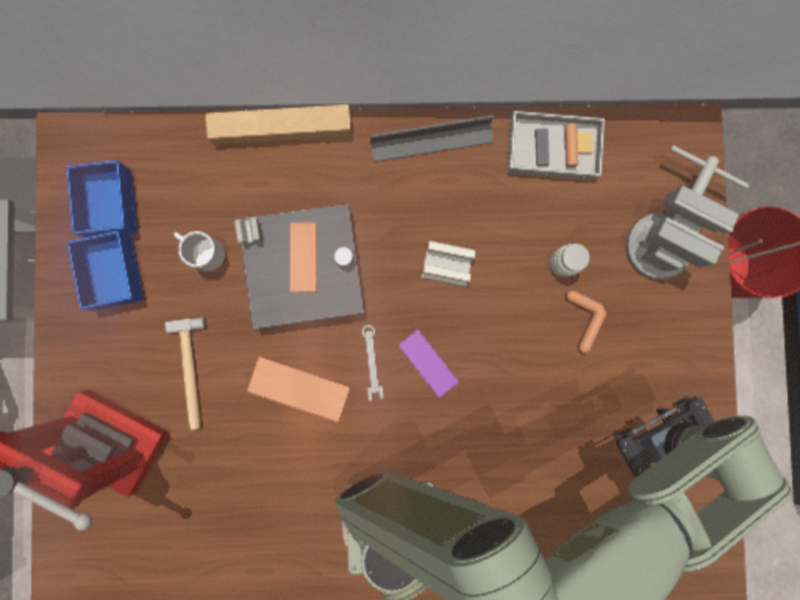

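View pics/side1.png

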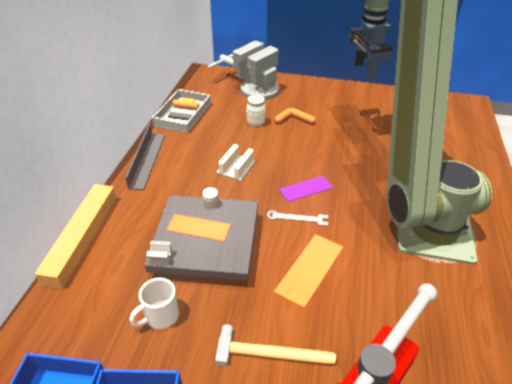

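The top view (800x600) shows three possible straps. The copper plate on the slab is at (303,257), a larger copper plate is on the bench at (299,389), and a purple one is at (428,362). I choose (303,257) because it is copper, the smaller of the two and on the slab. The stand is at (448,264), the tin at (344,257) and the V-block at (248,231). Next is one close crop to check this and read corners.

Run:
```python
import cv2
a=cv2.imread("pics/top1.png")[120:220,145:315]   # x145-315,y120-220
cv2.imwrite("pics/c1.png",cv2.resize(a,None,fx=4.7,fy=4.7,interpolation=cv2.INTER_CUBIC))
```

```text
(no output)
```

View pics/c1.png

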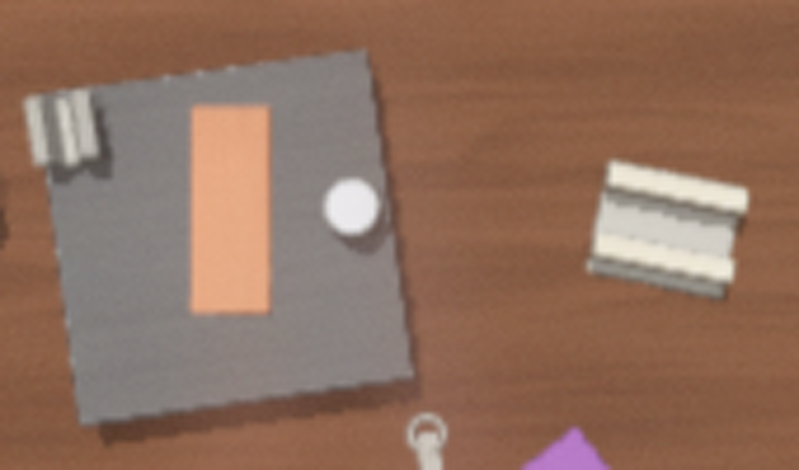

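The crop shows the copper strap with corners at (191,105), (269,105), (270,313) and (190,313). The slab's front edge runs (82,424) to (412,377). The stand's strips run (608,172) to (747,200) and (598,246) to (733,271).

Run:
```python
from h import *
c=lambda L:[(145+(u+.5)/4.7-.5,120+(v+.5)/4.7-.5) for u,v in L]
S=px2w("top1.png",c([(191,105),(269,105),(270,313),(190,313)]),63)
print("strap",S.round(1).tolist(),S.mean(0).round(1)); d=S[[0,1]].mean(0)-S[[2,3]].mean(0);print("len",np.linalg.norm(d),"yaw",np.degrees(np.arctan2(d[1],d[0])))
B=px2w("top1.png",c([(366,50),(412,377),(82,424)]),60);print("slab",B.round(1).tolist())
e=B[2]-B[1];ys=np.degrees(np.arctan2(-e[0],e[1]));d=B[0]-B[1];print("yaw",ys,np.degrees(np.arctan2(d[1],d[0])),np.linalg.norm(e),"centre",(B[0]+B[2])/2)
T=px2w("top1.png",c([(610,160),(748,188),(746,212),(606,185),(600,235),(735,260),(732,281),(596,257)]),50)
b,f=T[:4].mean(0),T[4:].mean(0);print("stand",(b+f)/2,b-f);e=T[[0,3,4,7]].mean(0)-T[[1,2,5,6]].mean(0);print("yaw",np.degrees(np.arctan2(-e[0],e[1])),np.linalg.norm(e))
print("tin",px2w("top1.png",c([(351,207)]),105),"wrench",px2w("top1.png",c([(427,432)]),10))
```

```text
strap [[723.5, 223.6, 63.0], [722.5, 163.3, 63.0], [560.6, 164.6, 63.0], [561.7, 226.1, 63.0]] [642.1 194.4  63. ]
len 161.86202028604694 yaw -0.6620514058425546
slab [[765.1, 87.6, 60.0], [509.2, 56.1, 60.0], [477.9, 310.3, 60.0]]
yaw 7.002704706861951 7.007188799955348 256.07478815650285 centre [621.51945144 198.91035342  60.        ]
stand [ 627.02492955 -148.99285114   50.        ] [ 56.58140163 -10.66150071   0.        ]
yaw -11.816763020013607 109.57645832888066
tin [[635.77964956  97.91190916 105.        ]] wrench [[466.92485995  46.75119611  10.        ]]
```

Call:
{"name": "send_rows", "arguments": {"motion": [{"rz":0.302,"gripper":1},{"rz":0.302,"gripper":1},{"rz":0.302,"gripper":1},{"tx":0.051,"ty":-0.089,"gripper":1},{"tx":0.051,"ty":-0.089,"gripper":1},{"tx":0.051,"ty":-0.089,"gripper":1},{"tx":0.051,"ty":-0.089,"gripper":1},{"tx":0.051,"ty":-0.089,"gripper":1},{"tx":0.051,"ty":-0.089,"gripper":1},{"tx":0.051,"ty":-0.089,"gripper":1},{"tx":0.051,"ty":-0.089,"gripper":1},{"tx":0.051,"ty":-0.089,"gripper":1}]}}

```text
invalid input at $.motion[0]: expected keys tx, ty, tz, rx, ry, rz, gripper
```

Call:
{"name": "send_rows", "arguments": {"motion": [{"tx":0.051,"ty":-0.089,"gripper":1},{"tx":0.051,"ty":-0.089,"gripper":1},{"tx":0.051,"ty":-0.089,"gripper":1},{"tx":0.051,"ty":-0.089,"gripper":1},{"tx":0.051,"ty":-0.089,"gripper":1},{"tx":0.051,"ty":-0.089,"gripper":1},{"tx":0.051,"ty":-0.089,"gripper":1},{"gripper":1},{"gripper":1}]}}

```text
invalid input at $.motion[0]: expected keys tx, ty, tz, rx, ry, rz, gripper
```

Call:
{"name": "send_rows", "arguments": {"motion": [{"tx":0,"ty":0,"tz":0,"rx":0,"ry":0,"rz":0.302,"gripper":1},{"tx":0,"ty":0,"tz":0,"rx":0,"ry":0,"rz":0.302,"gripper":1},{"tx":0,"ty":0,"tz":0,"rx":0,"ry":0,"rz":0.302,"gripper":1},{"tx":0.051,"ty":-0.089,"tz":0,"rx":0,"ry":0,"rz":0,"gripper":1},{"tx":0.051,"ty":-0.089,"tz":0,"rx":0,"ry":0,"rz":0,"gripper":1},{"tx":0.051,"ty":-0.089,"tz":0,"rx":0,"ry":0,"rz":0,"gripper":1},{"tx":0.051,"ty":-0.089,"tz":0,"rx":0,"ry":0,"rz":0,"gripper":1},{"tx":0.051,"ty":-0.089,"tz":0,"rx":0,"ry":0,"rz":0,"gripper":1},{"tx":0.051,"ty":-0.089,"tz":0,"rx":0,"ry":0,"rz":0,"gripper":1},{"tx":0.051,"ty":-0.089,"tz":0,"rx":0,"ry":0,"rz":0,"gripper":1},{"tx":0.051,"ty":-0.089,"tz":0,"rx":0,"ry":0,"rz":0,"gripper":1},{"tx":0.051,"ty":-0.089,"tz":0,"rx":0,"ry":0,"rz":0,"gripper":1}]}}

```text
time_s: 1.6
ee_pos: [491.3, -115.1, 213.7]
ee_rot: [180.0, 0.0, -0.7]
force: [0.1, -0.4, -1.7]
gripper_width: 0.6
gripper_force: 0.0
```

Call:
{"name": "send_rows", "arguments": {"motion": [{"tx":0.051,"ty":-0.089,"tz":0,"rx":0,"ry":0,"rz":0,"gripper":1},{"tx":0.051,"ty":-0.089,"tz":0,"rx":0,"ry":0,"rz":0,"gripper":1},{"tx":0.051,"ty":-0.089,"tz":0,"rx":0,"ry":0,"rz":0,"gripper":1},{"tx":0.051,"ty":-0.089,"tz":0,"rx":0,"ry":0,"rz":0,"gripper":1},{"tx":0.051,"ty":-0.089,"tz":0,"rx":0,"ry":0,"rz":0,"gripper":1},{"tx":0.051,"ty":-0.089,"tz":0,"rx":0,"ry":0,"rz":0,"gripper":1},{"tx":0.051,"ty":-0.089,"tz":0,"rx":0,"ry":0,"rz":0,"gripper":1},{"tx":0,"ty":0,"tz":0,"rx":0,"ry":0,"rz":0,"gripper":1},{"tx":0,"ty":0,"tz":0,"rx":0,"ry":0,"rz":0,"gripper":1}]}}

```text
time_s: 2.72
ee_pos: [672.4, 192.3, 213.1]
ee_rot: [179.9, 0.1, -0.6]
force: [-0.3, 0.2, 0.1]
gripper_width: 0.3
gripper_force: 0.0
```

Call:
{"name": "send_rows", "arguments": {"motion": [{"tx":0,"ty":0,"tz":0.1,"rx":0,"ry":0,"rz":0,"gripper":1},{"tx":0,"ty":0,"tz":0.1,"rx":0,"ry":0,"rz":0,"gripper":1},{"tx":0,"ty":0,"tz":0.05,"rx":0,"ry":0,"rz":0,"gripper":1},{"tx":0,"ty":0,"tz":0.03,"rx":0,"ry":0,"rz":0,"gripper":1},{"tx":0,"ty":0,"tz":0.01,"rx":0,"ry":0,"rz":0,"gripper":1},{"tx":0,"ty":0,"tz":0,"rx":0,"ry":0,"rz":0,"gripper":1},{"tx":0,"ty":0,"tz":0,"rx":0,"ry":0,"rz":0,"gripper":1}]}}

```text
time_s: 3.6
ee_pos: [673.7, 192.8, 70.4]
ee_rot: [-180.0, -0.1, -0.7]
force: [0.2, 0.0, 0.2]
gripper_width: 0.7
gripper_force: 0.0
```

Call:
{"name": "send_rows", "arguments": {"motion": [{"tx":0,"ty":0,"tz":0.002,"rx":0,"ry":0,"rz":0,"gripper":1},{"tx":0,"ty":0,"tz":0.002,"rx":0,"ry":0,"rz":0,"gripper":1},{"tx":0,"ty":0,"tz":0.002,"rx":0,"ry":0,"rz":0,"gripper":1},{"tx":0,"ty":0,"tz":0,"rx":0,"ry":0,"rz":0,"gripper":1}]}}

```text
time_s: 4.1
ee_pos: [672.9, 192.7, 65.8]
ee_rot: [180.0, 0.0, -0.7]
force: [-0.0, 0.2, 0.4]
gripper_width: 0.6
gripper_force: 0.0
```

Call:
{"name": "send_rows", "arguments": {"motion": [{"tx":0,"ty":0,"tz":0.002,"rx":0,"ry":0,"rz":0,"gripper":1},{"tx":0,"ty":0,"tz":0.002,"rx":0,"ry":0,"rz":0,"gripper":1},{"tx":0,"ty":0,"tz":0.002,"rx":0,"ry":0,"rz":0,"gripper":1},{"tx":0,"ty":0,"tz":0,"rx":0,"ry":0,"rz":0,"gripper":1}]}}

```text
time_s: 4.6
ee_pos: [673.0, 192.7, 63.3]
ee_rot: [-180.0, -0.0, -0.7]
force: [-1.2, -0.0, 3.1]
gripper_width: 0.5
gripper_force: 1.4
```

Call:
{"name": "send_rows", "arguments": {"motion": [{"tx":0,"ty":0,"tz":0.002,"rx":0,"ry":0,"rz":0,"gripper":1},{"tx":0,"ty":0,"tz":0,"rx":0,"ry":0,"rz":0,"gripper":1}]}}

```text
time_s: 4.85
ee_pos: [673.0, 192.7, 63.3]
ee_rot: [-180.0, -0.0, -0.7]
force: [-2.3, -1.1, 8.2]
gripper_width: 0.4
gripper_force: 3.6
```

Call:
{"name": "send_rows", "arguments": {"motion": [{"tx":0,"ty":0,"tz":0.001,"rx":0,"ry":0,"rz":0,"gripper":1},{"tx":-0.004,"ty":0,"tz":0,"rx":0,"ry":0,"rz":0,"gripper":1},{"tx":-0.008,"ty":0,"tz":0,"rx":0,"ry":0,"rz":0,"gripper":1},{"tx":-0.01,"ty":0,"tz":0,"rx":0,"ry":0,"rz":0,"gripper":1},{"tx":-0.01,"ty":0,"tz":0,"rx":0,"ry":0,"rz":0,"gripper":1}]}}

```text
time_s: 5.48
ee_pos: [659.3, 193.3, 63.4]
ee_rot: [-179.9, -0.4, -0.7]
force: [1.8, -0.5, 6.7]
gripper_width: 0.2
gripper_force: 3.0
```

Call:
{"name": "send_rows", "arguments": {"motion": [{"tx":-0.01,"ty":0,"tz":0.001,"rx":0,"ry":0,"rz":0,"gripper":1},{"tx":-0.012,"ty":0,"tz":0,"rx":0,"ry":0,"rz":0,"gripper":1},{"tx":-0.012,"ty":0,"tz":0,"rx":0,"ry":0,"rz":0,"gripper":1},{"tx":-0.012,"ty":0,"tz":0,"rx":0,"ry":0,"rz":0,"gripper":1},{"tx":-0.012,"ty":0,"tz":0,"rx":0,"ry":0,"rz":0,"gripper":1},{"tx":-0.012,"ty":0,"tz":0,"rx":0,"ry":0,"rz":0,"gripper":1},{"tx":-0.012,"ty":0,"tz":0,"rx":0,"ry":0,"rz":0,"gripper":1},{"tx":-0.012,"ty":0,"tz":0,"rx":0,"ry":0,"rz":0,"gripper":1}]}}

```text
time_s: 6.48
ee_pos: [612.9, 194.1, 63.4]
ee_rot: [-179.9, -0.5, -0.7]
force: [2.2, -0.7, 8.4]
gripper_width: 0.3
gripper_force: 3.9
```

Run:
```python
from h import *
a,_,_=grab("wrist","w1.png"); b,_,_=grab("side","s2.png")
b=b[130:300,120:300]
cv2.imwrite("pics/m1.png",np.hstack([cv2.resize(a,(400,300)),cv2.resize(b,(318,300))])[:,:,::-1])
```

```text
(no output)
```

View pics/m1.png

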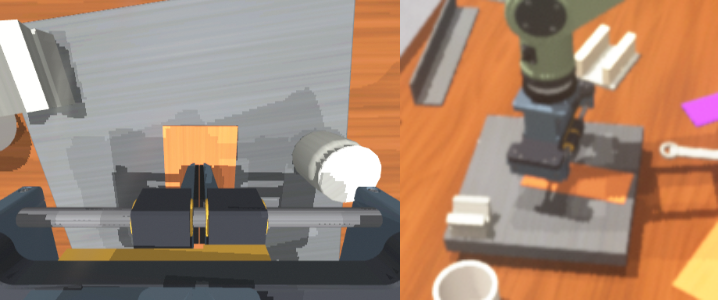

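The left panel is the wrist view: the strap's far end runs from (163,126) to (238,126), with the tool on its centre line. The right panel is the side view, with the near end not quite at the front edge yet.

Run:
```python
from h import *
print(px2w("w1.png",[(163*1.28,126*1.28),(238*1.28,126*1.28)],63))
```

```text
[[662.05506413 222.17041712  63.        ]
 [661.4152222  162.01789773  63.        ]]
```

Call:
{"name": "send_rows", "arguments": {"motion": [{"tx":-0.008,"ty":0,"tz":0,"rx":0,"ry":0,"rz":0,"gripper":1},{"tx":-0.012,"ty":0,"tz":0,"rx":0,"ry":0,"rz":0,"gripper":1},{"tx":-0.012,"ty":0,"tz":0,"rx":0,"ry":0,"rz":0,"gripper":1},{"tx":-0.012,"ty":0,"tz":0,"rx":0,"ry":0,"rz":0,"gripper":1},{"tx":-0.012,"ty":0,"tz":0,"rx":0,"ry":0,"rz":0,"gripper":1},{"tx":-0.012,"ty":0,"tz":0,"rx":0,"ry":0,"rz":0,"gripper":1},{"tx":-0.012,"ty":0,"tz":0,"rx":0,"ry":0,"rz":0,"gripper":1},{"tx":-0.012,"ty":0,"tz":0,"rx":0,"ry":0,"rz":0,"gripper":1},{"tx":-0.012,"ty":0,"tz":0,"rx":0,"ry":0,"rz":0,"gripper":1},{"tx":-0.012,"ty":0,"tz":0,"rx":0,"ry":0,"rz":0,"gripper":1},{"tx":-0.012,"ty":0,"tz":0,"rx":0,"ry":0,"rz":0,"gripper":1},{"tx":-0.008,"ty":0,"tz":0,"rx":0,"ry":0,"rz":0,"gripper":1}]}}

```text
time_s: 8.07
ee_pos: [545.1, 195.1, 63.3]
ee_rot: [-179.9, -0.5, -0.7]
force: [3.6, 0.6, 9.5]
gripper_width: 0.2
gripper_force: 4.3
```

Call:
{"name": "send_rows", "arguments": {"motion": [{"tx":0,"ty":0,"tz":0,"rx":0,"ry":0,"rz":0,"gripper":1},{"tx":0,"ty":0,"tz":0,"rx":0,"ry":0,"rz":0,"gripper":1},{"tx":0,"ty":0,"tz":-0.004,"rx":0,"ry":0,"rz":0,"gripper":1},{"tx":0,"ty":0,"tz":-0.03,"rx":0,"ry":0,"rz":0,"gripper":1},{"tx":0,"ty":0,"tz":-0.1,"rx":0,"ry":0,"rz":0,"gripper":1},{"tx":-0.1,"ty":0,"tz":-0.1,"rx":0,"ry":0,"rz":0,"gripper":-1},{"tx":-0.1,"ty":0,"tz":0,"rx":0,"ry":0,"rz":0,"gripper":-1},{"tx":-0.05,"ty":0,"tz":0,"rx":0,"ry":0,"rz":0,"gripper":-1},{"tx":0,"ty":0,"tz":0,"rx":0,"ry":0,"rz":0,"gripper":-1},{"tx":0,"ty":0,"tz":0,"rx":0,"ry":0,"rz":0,"gripper":-1}]}}

```text
time_s: 9.32
ee_pos: [423.8, 195.8, 172.6]
ee_rot: [-180.0, -0.1, -0.7]
force: [0.5, 0.3, -0.0]
gripper_width: 47.2
gripper_force: 0.0
```

Run:
```python
from h import *
a,_,_=grab("wrist","w2.png")
cv2.imwrite("pics/m2.png",cv2.resize(a,(800,600))[:,:,::-1])
```

```text
(no output)
```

View pics/m2.png

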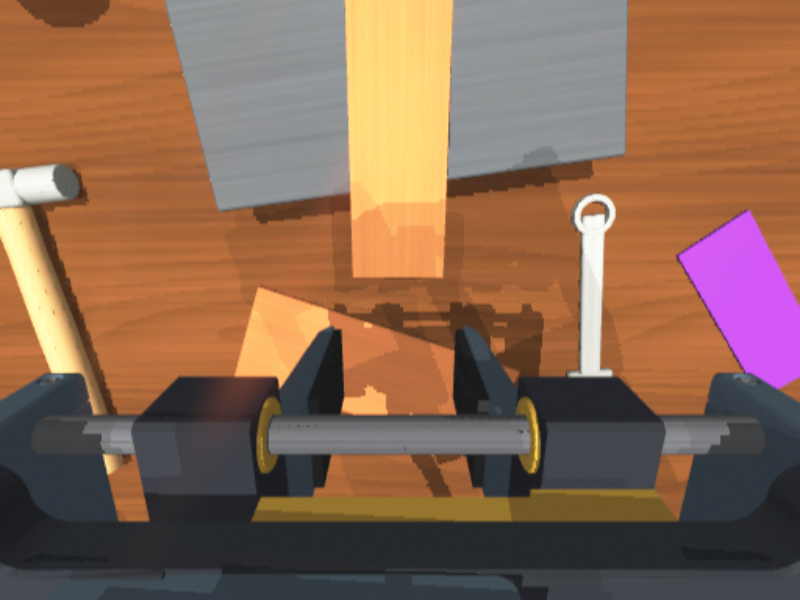

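The wrist view shows the strap overhanging with its near end from (353,277) to (443,277). The slab's front edge meets it at about (350,193) and (448,180), and the fingers are still opening.

Run:
```python
from h import *
print(px2w("w2.png",[(u*.64,v*.64) for u,v in [(353,277),(443,277)]],63).round(1),px2w("w2.png",[(u*.64,v*.64) for u,v in [(350,193),(448,180),(220,210),(625,155)]],60).round(1)); s=env.state();print(s["ee_pos"],s["gripper_width"])
```

```text
[[433.4 225.4  63. ]
 [432.7 165.5  63. ]] [[487.8 225.3  60. ]
 [495.1 163.2  60. ]
 [478.1 309.3  60. ]
 [508.9  53.9  60. ]]
[423.97136375 195.78031159 172.38864888] 51.487983926497826
```

Call:
{"name": "send_rows", "arguments": {"motion": [{"tx":0.034,"ty":0,"tz":0,"rx":0,"ry":0,"rz":0,"gripper":-1},{"tx":0.034,"ty":0,"tz":0,"rx":0,"ry":0,"rz":0,"gripper":-1},{"tx":0,"ty":0,"tz":0.05,"rx":0,"ry":0,"rz":0,"gripper":-1},{"tx":0,"ty":0,"tz":0.05,"rx":0,"ry":0,"rz":0,"gripper":-1},{"tx":0,"ty":0,"tz":0,"rx":0,"ry":0,"rz":0,"gripper":-1},{"tx":0,"ty":0,"tz":0,"rx":0,"ry":0,"rz":0,"gripper":-1},{"tx":0,"ty":0,"tz":0,"rx":0,"ry":0,"rz":0,"gripper":-1}]}}

```text
time_s: 10.25
ee_pos: [457.8, 195.5, 123.2]
ee_rot: [-180.0, -0.1, -0.7]
force: [-0.6, -0.2, 0.0]
gripper_width: 91.3
gripper_force: 0.0
```

Call:
{"name": "send_rows", "arguments": {"motion": [{"tx":0,"ty":0,"tz":0.05,"rx":0,"ry":0,"rz":0,"gripper":-1},{"tx":0,"ty":0,"tz":0.05,"rx":0,"ry":0,"rz":0,"gripper":-1},{"tx":0,"ty":0,"tz":0.054,"rx":0,"ry":0,"rz":0,"gripper":-1},{"tx":0,"ty":0,"tz":0,"rx":0,"ry":0,"rz":0,"gripper":-1}]}}

```text
time_s: 10.75
ee_pos: [455.9, 194.9, 44.4]
ee_rot: [179.9, 0.1, -0.7]
force: [-0.7, -0.1, -0.0]
gripper_width: 91.0
gripper_force: 0.0
```

Call:
{"name": "send_rows", "arguments": {"grip_force": 50, "motion": [{"tx":0,"ty":0,"tz":0,"rx":0,"ry":0,"rz":0,"gripper":1},{"tx":0,"ty":0,"tz":0,"rx":0,"ry":0,"rz":0,"gripper":1},{"tx":0,"ty":0,"tz":0,"rx":0,"ry":0,"rz":0,"gripper":1},{"tx":0,"ty":0,"tz":0,"rx":0,"ry":0,"rz":0,"gripper":1},{"tx":0,"ty":0,"tz":0,"rx":0,"ry":0,"rz":0,"gripper":1},{"tx":0,"ty":0,"tz":0,"rx":0,"ry":0,"rz":0,"gripper":1}]}}

```text
time_s: 11.5
ee_pos: [457.2, 195.3, 45.5]
ee_rot: [-180.0, -0.1, -0.7]
force: [-0.1, -0.3, 4.6]
gripper_width: 58.8
gripper_force: 50.0
```

Call:
{"name": "send_rows", "arguments": {"motion": [{"tx":0,"ty":0,"tz":-0.01,"rx":0,"ry":0,"rz":0,"gripper":1},{"tx":0,"ty":0,"tz":-0.02,"rx":0,"ry":0,"rz":0,"gripper":1},{"tx":0,"ty":0,"tz":-0.03,"rx":0,"ry":0,"rz":0,"gripper":1},{"tx":0,"ty":0,"tz":-0.04,"rx":0,"ry":0,"rz":0,"gripper":1},{"tx":0,"ty":0,"tz":-0.04,"rx":0,"ry":0,"rz":0,"gripper":1},{"tx":0,"ty":0,"tz":-0.02,"rx":0,"ry":0,"rz":0,"gripper":1},{"tx":0,"ty":0,"tz":0,"rx":0,"ry":0,"rz":0,"gripper":1},{"tx":0,"ty":0,"tz":0,"rx":0,"ry":0,"rz":0,"gripper":1}]}}

```text
time_s: 12.5
ee_pos: [456.2, 195.0, 124.5]
ee_rot: [180.0, 0.1, -0.7]
force: [0.4, -0.1, -0.8]
gripper_width: 58.6
gripper_force: 50.0
```

Run:
```python
from h import *
print(env.state()["torque"])
a,_,_=grab("wrist","w3.png"); b,_,_=grab("side","s3.png")
b=b[110:290,140:320]
cv2.imwrite("pics/m3.png",np.hstack([cv2.resize(a,(400,400)),cv2.resize(b,(400,400))])[:,:,::-1])
```

```text
[ 0.04262213  0.16621697 -0.03583773]
```

View pics/m3.png

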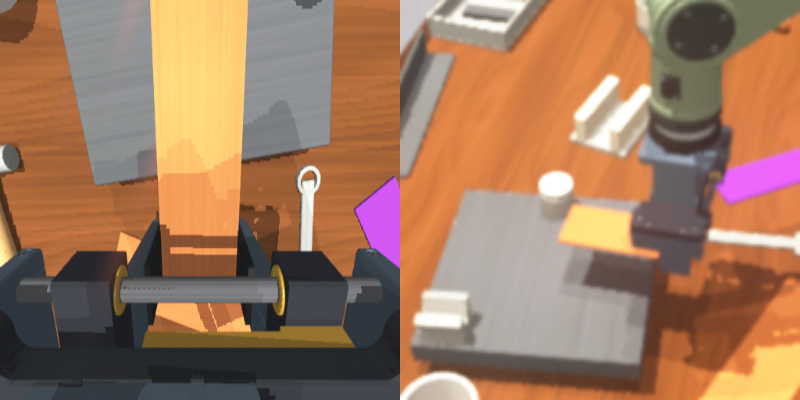

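Wrist panel: the strap is held between the pads, square to them, running from (161,275) up to (150,0). Side panel: it is level and clear of the slab. Now I carry it over the stand.

Call:
{"name": "send_rows", "arguments": {"motion": [{"tx":0,"ty":0,"tz":-0.03,"rx":0,"ry":0,"rz":0.05,"gripper":1},{"tx":0,"ty":0,"tz":-0.03,"rx":0,"ry":0,"rz":0.11,"gripper":1},{"tx":0,"ty":0,"tz":-0.01,"rx":0,"ry":0,"rz":0.11,"gripper":1},{"tx":0.0,"ty":0.0,"tz":0,"rx":0,"ry":0,"rz":0.1,"gripper":1},{"tx":0.01,"ty":0.017,"tz":0,"rx":0,"ry":0,"rz":0,"gripper":1},{"tx":0.03,"ty":0.05,"tz":0,"rx":0,"ry":0,"rz":0,"gripper":1},{"tx":0.04,"ty":0.067,"tz":0,"rx":0,"ry":0,"rz":0,"gripper":1},{"tx":0.04,"ty":0.067,"tz":0,"rx":0,"ry":0,"rz":0,"gripper":1},{"tx":0.04,"ty":0.067,"tz":0,"rx":0,"ry":0,"rz":0,"gripper":1},{"tx":0.04,"ty":0.067,"tz":0,"rx":0,"ry":0,"rz":0,"gripper":1},{"tx":0.04,"ty":0.067,"tz":0,"rx":0,"ry":0,"rz":0,"gripper":1},{"tx":0.04,"ty":0.067,"tz":0,"rx":0,"ry":0,"rz":0,"gripper":1}]}}

```text
time_s: 14.1
ee_pos: [546.3, -64.9, 160.4]
ee_rot: [180.0, -0.0, -11.8]
force: [0.5, 0.5, -1.7]
gripper_width: 58.7
gripper_force: 50.0
```

Call:
{"name": "send_rows", "arguments": {"motion": [{"tx":0.04,"ty":0.067,"tz":0,"rx":0,"ry":0,"rz":0,"gripper":1},{"tx":0.03,"ty":0.05,"tz":0,"rx":0,"ry":0,"rz":0,"gripper":1},{"tx":0.011,"ty":0.018,"tz":0,"rx":0,"ry":0,"rz":0,"gripper":1},{"tx":0,"ty":0,"tz":0,"rx":0,"ry":0,"rz":0,"gripper":1},{"tx":0,"ty":0,"tz":0,"rx":0,"ry":0,"rz":0,"gripper":1}]}}

```text
time_s: 14.72
ee_pos: [571.4, -136.3, 160.1]
ee_rot: [-180.0, 0.0, -11.7]
force: [-0.9, -0.2, -1.6]
gripper_width: 59.0
gripper_force: 50.0
```

Run:
```python
from h import *
s=env.state();print(s["ee_pos"],s["ee_rot"])
a,_,_=grab("wrist","w4.png"); b,_,_=grab("side","s4.png")
b=b[60:240,160:340]
cv2.imwrite("pics/m4.png",np.hstack([cv2.resize(a,(400,400)),cv2.resize(b,(400,400))])[:,:,::-1])
```

```text
[ 571.42024276 -136.29090717  160.13987309] [-1.79978680e+02  4.07058823e-02 -1.17109271e+01]
```

View pics/m4.png

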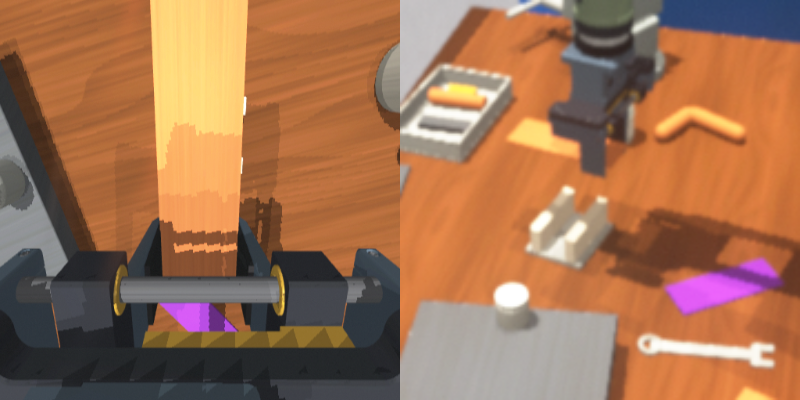

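The wrist view shows the strips' right ends just peeking out beside the strap at (245,105) and (242,165). Their left ends are hidden under it. I check this against the stand estimate.

Run:
```python
from h import *
P=px2w("w4.png",[(245*1.28,105*.96),(242*1.28,165*.96)],50)
a=np.radians(-11.8);ax=np.array([np.cos(a),np.sin(a)]);ay=np.array([-ax[1],ax[0]])
for p in P: q=p[:2]-[627,-149];print(p,q@ax,q@ay)
import numpy as np
d=np.load("pics/w4.png.npz");print(d["C"].round(2))
# predicted pixels of strip ends
C=np.linalg.inv(d["C"]);f,cx,cy=d["K"]
for x in(-28,28):
  for y in(-55,55):
    w=np.append(np.array([627,-149])+x*ax+y*ay,[50,1]);c=C@w;print(x,y,(f*c[0]/c[2]+cx)/1.28,(f*c[1]/c[2]+cy)/.96)
im=cv2.imread("pics/w4.png")
cv2.imwrite("pics/m5.png",cv2.resize(im[60:260,180:340],(480,600),interpolation=cv2.INTER_CUBIC))
```

```text
[ 643.13312541 -209.12160682   50.        ] 28.086821571632026 -55.551919829670815
[ 588.23739594 -197.36815946   50.        ] -28.052351369764807 -55.27281343476031
[[-2.0000e-01 -9.3000e-01 -2.9000e-01  6.5470e+02]
 [-9.8000e-01  1.9000e-01  6.0000e-02 -1.5360e+02]
 [-0.0000e+00  3.0000e-01 -9.5000e-01  3.3177e+02]
 [ 0.0000e+00  0.0000e+00  0.0000e+00  1.0000e+00]]
-28 -55 241.79364569362102 164.9467422768122
-28 55 157.59391690009286 164.7152059677595
28 -55 244.5468674757922 105.09725779874243
28 55 155.13114503222283 104.84034027606278
```

View pics/m5.png

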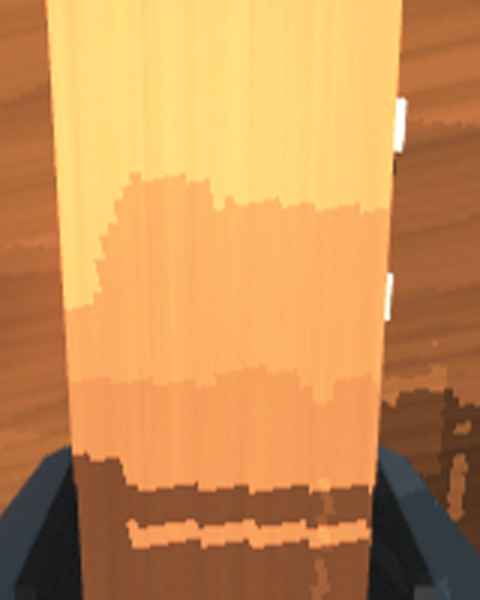

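The prediction and the image agree within a pixel, so the stand estimate holds. The strips' right ends in this crop are at (400,125) and (389,297). Now I lower the strap.

Call:
{"name": "send_rows", "arguments": {"motion": [{"tx":0,"ty":0,"tz":0.03,"rx":0,"ry":0,"rz":0,"gripper":1},{"tx":0,"ty":0,"tz":0.05,"rx":0,"ry":0,"rz":0,"gripper":1},{"tx":0,"ty":0,"tz":0.05,"rx":0,"ry":0,"rz":0,"gripper":1},{"tx":0,"ty":0,"tz":0.05,"rx":0,"ry":0,"rz":0,"gripper":1},{"tx":0,"ty":0,"tz":0.03,"rx":0,"ry":0,"rz":0,"gripper":1},{"tx":0,"ty":0,"tz":0.02,"rx":0,"ry":0,"rz":0,"gripper":1},{"tx":0,"ty":0,"tz":0,"rx":0,"ry":0,"rz":0,"gripper":1},{"tx":0,"ty":0,"tz":0,"rx":0,"ry":0,"rz":0,"gripper":1}]}}

```text
time_s: 15.82
ee_pos: [572.6, -137.4, 45.9]
ee_rot: [180.0, -0.1, -11.8]
force: [0.1, -0.7, -2.2]
gripper_width: 59.0
gripper_force: 50.0
```

Call:
{"name": "send_rows", "arguments": {"motion": [{"tx":0,"ty":0,"tz":0.004,"rx":0,"ry":0,"rz":0,"gripper":1},{"tx":0,"ty":0,"tz":0.003,"rx":0,"ry":0,"rz":0,"gripper":1},{"tx":0,"ty":0,"tz":0.003,"rx":0,"ry":0,"rz":0,"gripper":1},{"tx":0,"ty":0,"tz":0,"rx":0,"ry":0,"rz":0,"gripper":1}]}}

```text
time_s: 16.32
ee_pos: [571.8, -137.2, 40.0]
ee_rot: [180.0, 0.0, -11.8]
force: [0.3, -0.2, -1.6]
gripper_width: 58.9
gripper_force: 50.0
```

Call:
{"name": "send_rows", "arguments": {"motion": [{"tx":0,"ty":0,"tz":0.002,"rx":0,"ry":0,"rz":0,"gripper":1},{"tx":0,"ty":0,"tz":0.002,"rx":0,"ry":0,"rz":0,"gripper":1},{"tx":0,"ty":0,"tz":0.002,"rx":0,"ry":0,"rz":0,"gripper":1},{"tx":0,"ty":0,"tz":0,"rx":0,"ry":0,"rz":0,"gripper":1}]}}

```text
time_s: 16.82
ee_pos: [571.8, -137.2, 37.0]
ee_rot: [180.0, 0.0, -11.8]
force: [0.5, 1.3, -0.7]
gripper_width: 58.7
gripper_force: 50.0
```

Call:
{"name": "send_rows", "arguments": {"motion": [{"tx":0,"ty":0,"tz":0.002,"rx":0,"ry":0,"rz":0,"gripper":1},{"tx":0,"ty":0,"tz":0.001,"rx":0,"ry":0,"rz":0,"gripper":1},{"tx":0,"ty":0,"tz":0,"rx":0,"ry":0,"rz":0,"gripper":1}]}}

```text
time_s: 17.2
ee_pos: [572.1, -137.3, 35.9]
ee_rot: [180.0, -0.0, -11.8]
force: [-1.0, 0.5, 0.6]
gripper_width: 59.2
gripper_force: 50.0
```

Call:
{"name": "send_rows", "arguments": {"motion": [{"tx":0,"ty":0,"tz":0.001,"rx":0,"ry":0,"rz":0,"gripper":1},{"tx":0,"ty":0,"tz":0,"rx":0,"ry":0,"rz":0,"gripper":-1},{"tx":0,"ty":0,"tz":0,"rx":0,"ry":0,"rz":0,"gripper":-1},{"tx":0,"ty":0,"tz":0,"rx":0,"ry":0,"rz":0,"gripper":-1},{"tx":0,"ty":0,"tz":0,"rx":0,"ry":0,"rz":0,"gripper":-1},{"tx":0,"ty":0,"tz":0,"rx":0,"ry":0,"rz":0,"gripper":-1},{"tx":0,"ty":0,"tz":0,"rx":0,"ry":0,"rz":0,"gripper":-1},{"tx":0,"ty":0,"tz":-0.03,"rx":0,"ry":0,"rz":0,"gripper":-1},{"tx":0,"ty":0,"tz":-0.08,"rx":0,"ry":0,"rz":0,"gripper":-1},{"tx":0,"ty":0,"tz":-0.1,"rx":0,"ry":0,"rz":0,"gripper":-1},{"tx":-0.06,"ty":0,"tz":-0.1,"rx":0,"ry":0,"rz":0,"gripper":-1}]}}

```text
time_s: 18.58
ee_pos: [543.8, -131.4, 192.7]
ee_rot: [180.0, -0.2, -11.8]
force: [-0.5, -0.3, -0.4]
gripper_width: 91.1
gripper_force: 0.0
```

Call:
{"name": "send_rows", "arguments": {"motion": [{"tx":-0.1,"ty":0,"tz":0,"rx":0,"ry":0,"rz":0,"gripper":-1},{"tx":-0.1,"ty":0,"tz":0,"rx":0,"ry":0,"rz":0,"gripper":-1},{"tx":0,"ty":0,"tz":0,"rx":0,"ry":0,"rz":0,"gripper":-1},{"tx":0,"ty":0,"tz":0,"rx":0,"ry":0,"rz":0,"gripper":-1}]}}

```text
time_s: 19.08
ee_pos: [445.7, -111.0, 191.4]
ee_rot: [180.0, -0.2, -11.8]
force: [-0.0, -0.7, 0.3]
gripper_width: 91.1
gripper_force: 0.0
```

Run:
```python
from h import *
a,_,_=grab("wrist","w5.png"); b,_,_=grab("side","s5.png")
b=b[100:220,180:300]
cv2.imwrite("pics/m6.png",np.hstack([cv2.resize(a,(400,400)),cv2.resize(b,(400,400))])[:,:,::-1])
```

```text
(no output)
```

View pics/m6.png

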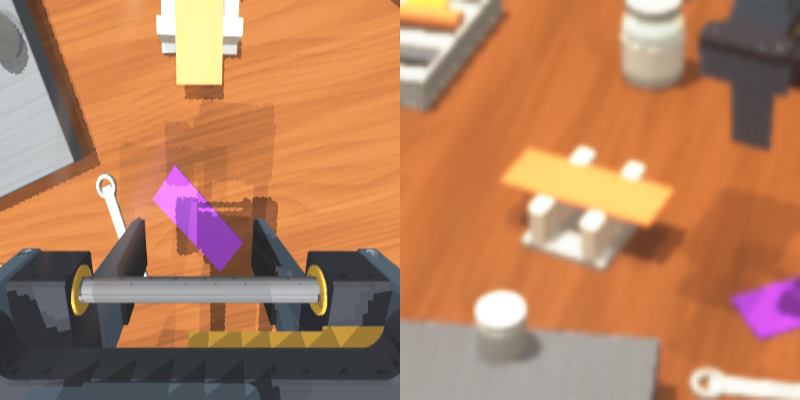

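The strap lies flat across both strips, with its near end from (177,84) to (222,84) in the wrist panel. I check the centring numerically, then hand in.

Run:
```python
from h import *
P=px2w("w5.png",[(177*1.28,84*.96),(222*1.28,84*.96)],53)
a=np.radians(-11.8);ax=np.array([np.cos(a),np.sin(a)]);ay=np.array([-ax[1],ax[0]])
Q=[((p[:2]-[627,-149])@ax+80,(p[:2]-[627,-149])@ay) for p in P];m=np.mean(Q,0);print(Q,m)
if abs(m).max()<12: print(env.job_done())
```

```text
[(np.float64(0.20327118040414405), np.float64(29.12092442544265)), (np.float64(0.2701413932503982), np.float64(-30.64839685134002))] [ 0.23670629 -0.76373621]
the job is handed in; nothing more can be done
None
```

The strap lies flat and square across both firebrick strips, about 1 mm off centre by the last camera check, and the gripper is open and clear; I've handed the job in, but no pass or fail result came back.

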